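# Set out the brass suction nozzles for testing

## Task

Set out the three brass suction nozzles for testing, one after another from the largest to the smallest: first stand the large one in the middle of the blue dish, then the medium one in the middle of the green dish, and last the small one in the middle of the red dish. Set each down upright without dropping it, and leave the two dark steel nozzles and the caliper where they are.

Things in the scene. Friction and masses are not known exactly. Their poses are not given: they have to be found in the camera images.
- brass_large_center (a point): The large brass suction nozzle, loose, standing upright: 80 mm tall, round; flange 48 mm across and 8 mm high at the foot, plain cylindrical body 42 mm across from 8 to 56 mm above the foot (grip it there), then tapering to a narrow tip with a black bore. The point is on its axis half-way up, 40 mm above the foot; z is its axis, tip up.
- brass_medium_center (a point): The medium brass suction nozzle, loose, standing upright: 65 mm tall, round; flange 40 mm across and 8 mm high at the foot, plain cylindrical body 34 mm across from 8 to 45.5 mm above the foot (grip it there), then tapering to a narrow tip with a black bore. The point is on its axis half-way up, 32.5 mm above the foot; z is its axis, tip up.
- brass_small_center (a point): The small brass suction nozzle, loose, standing upright: 50 mm tall, round; flange 32 mm across and 8 mm high at the foot, plain cylindrical body 26 mm across from 8 to 35 mm above the foot (grip it there), then tapering to a narrow tip with a black bore. The point is on its axis half-way up, 25 mm above the foot; z is its axis, tip up.
- steel_large_center (a point): The large dark steel suction nozzle, loose, standing upright: 80 mm tall, round; flange 48 mm across and 8 mm high at the foot, plain cylindrical body 42 mm across from 8 to 56 mm above the foot (grip it there), then tapering to a narrow tip with a black bore. The point is on its axis half-way up, 40 mm above the foot; z is its axis, tip up. Not part of the job; stays where it is.
- steel_small_center (a point): The small dark steel suction nozzle, loose, standing upright: 50 mm tall, round; flange 32 mm across and 8 mm high at the foot, plain cylindrical body 26 mm across from 8 to 35 mm above the foot (grip it there), then tapering to a narrow tip with a black bore. The point is on its axis half-way up, 25 mm above the foot; z is its axis, tip up. Not part of the job; stays where it is.
- dish_blue_floor (a point): The blue round sample dish, fixed to the bench: 96 mm across outside, flat inner floor about 84 mm across lying 4 mm above the bench, rim 10 mm above the bench (6 mm above the floor). The point is the centre of the inner floor; z up.
- dish_green_floor (a point): The green round sample dish, fixed to the bench: 96 mm across outside, flat inner floor about 84 mm across lying 4 mm above the bench, rim 10 mm above the bench (6 mm above the floor). The point is the centre of the inner floor; z up.
- dish_red_floor (a point): The red round sample dish, fixed to the bench: 96 mm across outside, flat inner floor about 84 mm across lying 4 mm above the bench, rim 10 mm above the bench (6 mm above the floor). The point is the centre of the inner floor; z up.
- caliper: Digital caliper, loose, lying flat on the far side of the work: dark steel beam 235 mm long along its y, jaws reaching 44 mm to +x near its -y end, black slider; 13 mm high. Origin under the middle of the beam. Not part of the job; stays where it is.
Things that resemble listed ones, but are neither listed nor needed, are in the scene too. What is shaped like the part that bears brass_medium_center but pink is not meant.

How it is judged (in metres and radians):
On the way, in this order (a step that is already met when the one before it is completed fails the run):
1. the brass large nozzle stands released in the middle of the blue dish (horizontal distance between brass_large_center and dish_blue_floor below 0.015 m and z of brass_large_center in the frame of dish_blue_floor between 0.036 and 0.044 m and angle between brass_large_center's own z axis and vertical below 0.1 rad and contact force between the fingers and brass_large below 0.05 N), for 0.2 s.
2. the brass medium nozzle stands released in the middle of the green dish (horizontal distance between brass_medium_center and dish_green_floor below 0.015 m and z of brass_medium_center in the frame of dish_green_floor between 0.0285 and 0.0365 m and angle between brass_medium_center's own z axis and vertical below 0.1 rad and contact force between the fingers and brass_medium below 0.05 N), for 0.2 s.
3. the brass small nozzle stands released in the middle of the red dish (horizontal distance between brass_small_center and dish_red_floor below 0.015 m and z of brass_small_center in the frame of dish_red_floor between 0.021 and 0.029 m and angle between brass_small_center's own z axis and vertical below 0.1 rad and contact force between the fingers and brass_small below 0.05 N), for 0.2 s.
At the end, for the whole second after the job is handed in: Large brass nozzle in the blue dish, medium in green, small in red: each upright within 0.1 rad, foot on the floor within 4 mm, axis within 15 mm of the dish centre, released, at rest; steel nozzles within 15 mm and caliper within 20 mm of their starts (all of step 1 and all of step 2 and all of step 3 and linear speed of each of brass_large, brass_medium, brass_small below 0.02 m/s and angular speed of each of brass_large, brass_medium, brass_small below 0.2 rad/s and distance of each of steel_large_center, steel_small_center from where it was at the start of the episode below 0.015 m and distance of caliper from where it was at the start of the episode below 0.02 m); the robot touches nothing.
It fails at once if a steel nozzle is shifted by more than 15 mm or tipped (distance of any of steel_large_center, steel_small_center from where it was at the start of the episode above 0.015 m or angle between any of steel_large_center, steel_small_center's own z axis and vertical above 0.4 rad).
It fails at once if the caliper is shifted by more than 20 mm (distance of caliper from where it was at the start of the episode above 0.02 m).
It fails at once if a brass nozzle is dropped or flung (faster than 0.45 m/s, about a 10 mm fall, with no finger on it) ((linear speed of brass_large above 0.45 m/s and contact force between the fingers and brass_large below 0.05 N) or (linear speed of brass_medium above 0.45 m/s and contact force between the fingers and brass_medium below 0.05 N) or (linear speed of brass_small above 0.45 m/s and contact force between the fingers and brass_small below 0.05 N)).
It also fails if it takes over 96 s, if anything falls off the work surface, if the arm or the gripper's body presses on something with over 40 N, if the wrist force passes 120 N, or if a joint passes its speed limit or range.

## Robot

A 6-joint arm with a two-finger parallel gripper is mounted at the origin on the work surface. World frame = base frame: x ahead of the robot, y to its left, z up, the work surface at z = 0. Lengths are in mm, angles in rad, forces in N, time in s.
With the tool pointing down it reaches from about 325 to 1000 mm from the base axis. Payload 5.1 kg.
Tool frame: the origin (TCP) lies on the centre line of the jaws, within the pads' length; the fingertips stand 25 mm ahead of it and the grasp point (between the pads) lies 6 mm ahead of it; z points along the fingers, y is the line along which they close (so a half turn about z gives the same grasp; the last joint's range is limited). The gripper opens to 85 mm and grips with 20 to 120 N. Pads are 22 mm wide; open, the fingers measure 114 mm over their backs; the gripper's body (76 mm by 85 mm) begins 54 mm behind the grasp point. The pads swing forward as they close: fully open they stand 13 mm farther back than shut.
Start: joints at [-1.189, 0.124, 1.65, -0, 1.367, -0.083], TCP at [291.326, -581.046, 256.322] pointing down, gripper open.
Joint ranges: [-2.61, 2.61], [-1.02, 2.33], [0.03, 2.71], [-1.35, 4.49], [0.32, 2.68], [-2.91, 2.91]. Speed limits (rad/s): [2.57, 2.57, 3.14, 3.14, 3.14, 3.14].

## Interface

Orientations are given as a unit quaternion [x, y, z, w].
In Python, from workcell import readout, grab_frame, job gives the robot as it stands.
- The arm moves only by the tool play_rows, never from a script. Its argument "steps" is a list that holds one entry, the list of rows, each a list of 7 numbers: the shift along the tool's x, y, z as a fraction of full scale, then the turn, a rotation vector about the tool's x, y, z as a fraction of full scale, then the opening, from 0 (shut) to 1 (fully open). A call has 1 to 5 rows; each row shifts and turns the commanded pose from where the row before left it, along the tool's axes as they then stand; what a row does not reach is not made up. Full scale, the value 1, is 40 mm for a shift and 0.15 rad for a turn. A row lasts 1/8 s, in which the tool goes at most 62.5 mm and 10.7 degrees, less where a joint would pass 70% of its speed; a pose out of reach is approached as far as the arm can. A call with a number of a shift or a turn outside -1 to 1 is refused whole. A call with a gripper value outside its range is refused whole. The fingers move at their own pace and stop on an object; "force" is the grip in N (left out, the last holds). Time passes only in rows, so rows that do not move let the fingers close. It gives the time, the measured TCP pose, the force, the opening and the grip force at its end, in the units of the state.
- readout.sense(): the state, without advancing time (a new reading comes with each control period).
- grab_frame(name): name is "side" or "top" or "wrist"; returns a dict with "frame" (384x512x3 uint8, red, green, blue), "z_map" (384x512 float32, mm along the optical axis (not along the pixel's ray), 0 where there is no reading), "intrinsics" (3x3 intrinsics, pixels), "k1" (the pictures are not rectified: a ray, as slopes to the right and down, at radius r is drawn at 1 + k1 r^2 times it, then the intrinsics apply), "cam_to_world" (4x4, takes a point from camera to world coordinates). Camera axes: x right, y down, z forward; pixel columns grow to the right and rows downward; lengths in mm; the calibration is good to about 2 mm. A picture is of the moment at which its call begins.
- job.sign_off(): hands the job in; it is judged then, once.
The state is a dict: "time_s": time; "joints": joint angles; "joint_vel": joint speeds; "joint_torque": joint torques, N m; "tool_pos": TCP position; "tool_rot": TCP orientation; "force": force on the tool from outside, world axes, zero at the start; "wrist_torque": the same for the moment, N m; "gripper_width": finger opening in mm; "finger_force": force on a finger pad.
Only numpy, scipy, OpenCV 4.12 (cv2) and the standard library are available. Lean on these libraries where they do the work, as an engineer would, in place of code of your own. Each camera call takes 0.05 s, during which the arm holds its last target. There are 200 camera calls.

## Working session

There is one attempt and no reset: what is moved stays moved. The work goes in short steps, Python scripts to look and compute and a tool call to move; the robot and the scene stay as the last step left them, time stands still between calls to the robot, and variables do not carry over. Pictures are saved under pics/ and viewed, at most 14 in all, crops included, and the job is handed in when it is done.

Besides the shell and the picture viewer there is one more tool, called in YAML: its name, and indented under it one key for each argument. play_rows: Moves the arm, as the interface text tells. Its arguments: {"type":"object","properties":{"steps":{"type":"array"},"force":{"type":"number"}},"required":["steps"]}

```bash
mkdir -p pics; ls; cat > h.py <<'E'
import numpy as np, cv2
from workcell import readout, grab_frame, job
def save(n,f): cv2.imwrite(f'pics/{n}.png',f['frame'][:,:,::-1])
def cloud(f):
    z=f['z_map'];K=f['intrinsics'];H,W=z.shape
    u,v=np.meshgrid(np.arange(W),np.arange(H))
    x=(u-K[0,2])/K[0,0];y=(v-K[1,2])/K[1,1];a,b=x.copy(),y.copy()
    for _ in range(8):
        s=1+f['k1']*(a*a+b*b);a=x/s;b=y/s
    P=np.stack([a*z,b*z,z],-1);T=f['cam_to_world']
    W_=P@T[:3,:3].T+T[:3,3];W_[z==0]=np.nan
    return W_
E
python3 - <<'E'
from h import *
for n in('top','side'):
    f=grab_frame(n);save(n+'0',f);np.savez(n+'0.npz',**f);print(n,f['cam_to_world'].round(2).tolist(),f['k1'],f['intrinsics'].tolist())
s=readout.sense();print(s)
E
```

```text
pics
top [[0.01, -0.98, 0.2, 309.4], [-1.0, -0.01, -0.02, 30.89], [0.03, -0.2, -0.98, 1297.14], [0.0, 0.0, 0.0, 1.0]] -0.05709308888197369 [[498.077024724154, 0.0, 255.56104212011755], [0.0, 498.077024724154, 193.2321587319235], [0.0, 0.0, 1.0]]
side [[-0.72, -0.53, 0.45, 167.53], [-0.7, 0.56, -0.45, 410.43], [-0.02, -0.64, -0.77, 724.79], [0.0, 0.0, 0.0, 1.0]] -0.05283631642166874 [[381.27140571275316, 0.0, 260.49214250786065], [0.0, 381.27140571275316, 192.43795587141048], [0.0, 0.0, 1.0]]
{'time_s': 0.1, 'joints': array([-1.18862086e+00,  1.24457899e-01,  1.65151804e+00,  4.82209360e-06,
        1.36752665e+00, -8.25820343e-02]), 'joint_vel': array([ 0.00109895, -0.00342996, -0.00289294,  0.00068966, -0.0002395 ,
       -0.00044191]), 'joint_torque': array([ 1.03682055e-04, -4.24929893e+01, -3.66654861e+01, -6.15484419e-05,
        3.92840724e-03,  1.03461304e-05]), 'tool_pos': array([ 291.13150012, -580.59436688,  255.17571646]), 'tool_rot': array([ 9.73121008e-01,  2.30292403e-01, -1.40182298e-04, -9.44626869e-04]), 'force': array([-0.42771016,  0.3324694 ,  0.39831615]), 'wrist_torque': array([0.00209346, 0.01485571, 0.00404774]), 'finger_force': 0.0, 'gripper_width': 85.38088291703528}
```

View pics/top0.png

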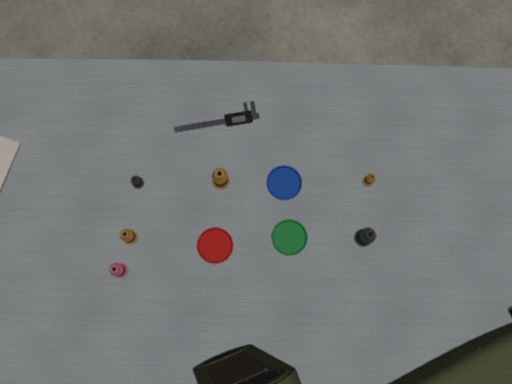

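View pics/side0.png

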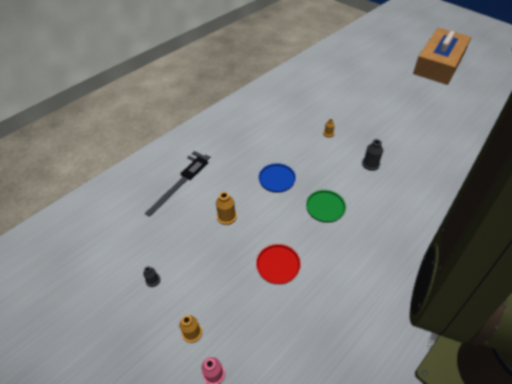

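The top view shows large brass at (220,178), medium brass at (128,236) and small brass at (369,179). The steel nozzles are at (137,182) and (366,236), pink at (118,270). The dishes are blue (284,183), green (289,237) and red (215,245). The side view agrees.

```bash
cat > m.py <<'E'
from h import *
from scipy.optimize import least_squares
seeds=dict(top=dict(BL=(220,178),BM=(128,236),BS=(369,179),SL=(366,236),SS=(137,182),PK=(118,270),blue=(284,183),green=(289,237),red=(215,245)),
 side=dict(BL=(226,208),BM=(190,328),BS=(329,128),SL=(373,155),SS=(151,276),PK=(212,370),blue=(277,178),green=(326,206),red=(278,264)))
rad=dict(BL=21,BM=17,BS=13,SL=21,SS=13,PK=17)
body=dict(BL=(10,54),BM=(10,44),BS=(10,34),SL=(10,54),SS=(10,34),PK=(10,44))
for cam in seeds:
    f=dict(np.load(cam+'0.npz'));C=cloud(f);im=f['frame'].astype(int)
    bg=np.median(im[200:300,300:350].reshape(-1,3),0) if cam=='top' else np.array([140,143,147])
    m=((im.max(2)-im.min(2)>40)|(im.max(2)<90)).astype(np.uint8)
    n,l,st,_=cv2.connectedComponentsWithStats(m)
    for k,(u,v) in seeds[cam].items():
        w=l[v-6:v+7,u-6:u+7];w=w[w>0];i=np.bincount(w).argmax()
        P=C[l==i];P=P[~np.isnan(P[:,0])]
        mid=(P[:,:2].max(0)+P[:,:2].min(0))/2
        if k in rad:
            lo,hi=body[k];Q=P[(P[:,2]>lo)&(P[:,2]<hi)]
            r=least_squares(lambda c:np.hypot(*(Q[:,:2]-c).T)-rad[k],P[:,:2].mean(0),loss='soft_l1').x
            t=P[P[:,2]>hi+8][:,:2]
            print(cam,k,len(P),len(Q),'fit',r.round(1),'tip',t.mean(0).round(1) if len(t) else '', 'zmax',np.percentile(P[:,2],98).round(1),'ext',np.ptp(P[:,:2],axis=0).round(0))
        else:
            (cx,cy),d=cv2.minEnclosingCircle(P[:,:2].astype(np.float32)),0
            print(cam,k,len(P),'mid',mid.round(1),'enc',np.round(cx,1),'R',round(cy,1),'z',np.median(P[:,2]).round(1))
E
python3 m.py
```

```text
top BL 277 68 fit [601.7  93.4] tip [598.4  92.4] zmax 83.0 ext [43. 45.]
top BM 196 49 fit [447.4 324.4] tip [446.7 322.3] zmax 68.8 ext [34. 36.]
top BS 115 35 fit [ 606.6 -302.7] tip [ 605.4 -301. ] zmax 51.5 ext [28. 25.]
top SL 307 75 fit [ 452.6 -284.1] tip [ 451.1 -281.3] zmax 82.7 ext [48. 41.]
top SS 124 35 fit [592.1 313.7] tip [591.  311.3] zmax 52.3 ext [29. 33.]
top PK 192 43 fit [362.8 345.8] tip [361.8 343. ] zmax 67.8 ext [36. 33.]
top blue 961 mid [598.5 -76.3] enc [598.3 -76.6] R 49.0 z 4.5
top green 969 mid [451.9 -88.8] enc [451.5 -88.9] R 46.2 z 4.1
top red 1055 mid [429.5 103.1] enc [429.6 104.1] R 48.0 z 4.3
side BL 515 199 fit [601.6  93.5] tip [597.   97.1] zmax 80.3 ext [84. 76.]
side BM 468 127 fit [447.5 325.6] tip [444.8 326.2] zmax 65.1 ext [58. 39.]
side BS 137 53 fit [ 606.3 -302.2] tip [ 603.8 -297.6] zmax 50.0 ext [28. 22.]
side SL 423 195 fit [ 452.8 -283.2] tip [ 450.1 -275.3] zmax 80.6 ext [43. 34.]
side SS 227 81 fit [592.5 312.2] tip [589.1 312.9] zmax 50.1 ext [20. 26.]
side PK 494 100 fit [361.8 346. ] tip [358.9 347.2] zmax 65.3 ext [36. 39.]
side blue 882 mid [599.7 -78.8] enc [599.6 -78.7] R 53.4 z 3.6
side green 999 mid [450.4 -87.9] enc [451.  -88.2] R 48.2 z 3.5
side red 1445 mid [430.  102.4] enc [429.8 102.2] R 51.5 z 3.3
```

play_rows:
  steps:
    - [[0, 0, 0, 0, 0, 1, 1], [0, 0, 0, 0, 0, 1, 1], [0, 0, 0, 0, 0, 1, 1], [0, 0, 0, 0, 0, 0.1, 1], [0, 0, 0, 0, 0, 0, 1]]
  force: 60

```text
time_s: 0.72
tool_pos: [291.3, -580.9, 255.9]
tool_rot: [1.0, 0.001, -0.0, -0.0]
force: [0.5, -0.3, -0.4]
gripper_width: 85.4
finger_force: 0.0
```

play_rows:
  steps:
    - [[0.5, -1, 0, 0, 0, 0, 1], [0.5, -1, 0, 0, 0, 0, 1], [0.5, -1, 0, 0, 0, 0, 1], [0.5, -1, 0, 0, 0, 0, 1], [0.5, -1, 0, 0, 0, 0, 1]]

```text
time_s: 1.35
tool_pos: [391.8, -379.7, 256.3]
tool_rot: [1.0, 0.001, 0.0, 0.0]
force: [-0.0, 0.0, 0.0]
gripper_width: 85.4
finger_force: 0.0
```

play_rows:
  steps:
    - [[0.5, -1, 0, 0, 0, 0, 1], [0.5, -1, 0, 0, 0, 0, 1], [0.5, -1, 0, 0, 0, 0, 1], [0.5, -1, 0, 0, 0, 0, 1], [0.5, -1, 0, 0, 0, 0, 1]]

```text
time_s: 1.98
tool_pos: [491.9, -179.7, 256.5]
tool_rot: [1.0, 0.001, 0.0, 0.0]
force: [0.5, -0.3, -0.2]
gripper_width: 85.5
finger_force: 0.0
```

play_rows:
  steps:
    - [[0.5, -1, 0, 0, 0, 0, 1], [0.5, -1, 0, 0, 0, 0, 1], [0.5, -1, 0, 0, 0, 0, 1], [0.25, -1, 0, 0, 0, 0, 1], [0, -1, 0, 0, 0, 0, 1]]

```text
time_s: 2.6
tool_pos: [561.8, 20.3, 256.2]
tool_rot: [1.0, 0.001, 0.0, -0.0]
force: [0.7, 0.4, -0.0]
gripper_width: 85.9
finger_force: 0.0
```

play_rows:
  steps:
    - [[0, -1, 0, 0, 0, 0, 1], [0, -0.86, 0.5, 0, 0, 0, 1], [0, 0, 1, 0, 0, 0, 1], [0, 0, 0, 0, 0, 0, 1], [0, 0, 0, 0, 0, 0, 1]]

```text
time_s: 3.22
tool_pos: [562.0, 93.0, 197.5]
tool_rot: [1.0, -0.0, 0.001, -0.0]
force: [0.8, 0.6, -0.2]
gripper_width: 85.3
finger_force: 0.0
```

play_rows:
  steps:
    - [[0.99, 0, 0, 0, 0, 0, 1], [0, 0, 0, 0, 0, 0, 1], [0, 0, 0, 0, 0, 0, 1]]

```text
time_s: 3.6
tool_pos: [601.6, 92.9, 197.8]
tool_rot: [1.0, -0.0, 0.001, -0.0]
force: [0.5, -0.4, -0.6]
gripper_width: 85.5
finger_force: 0.0
```

```bash
cat > w.py <<'E'
from h import *
import sys
from scipy.optimize import least_squares
# usage: w.py name rad lo hi : fit brass body near tool from wrist view
n,rad,lo,hi=sys.argv[1],*map(float,sys.argv[2:5])
f=grab_frame('wrist');save(n,f);C=cloud(f);p=readout.sense()['tool_pos'];print(p.round(1))
h=cv2.cvtColor(f['frame'],cv2.COLOR_RGB2HSV)
m=(h[...,0]>8)&(h[...,0]<28)&(h[...,1]>90)&(np.hypot(C[...,0]-p[0],C[...,1]-p[1])<60)
P=C[m];print(len(P),'ext',np.ptp(P,axis=0).round(0),'zmax',P[:,2].max().round(1))
for a,b,r in((lo,hi,rad),(2,7,rad+3)):
    Q=P[(P[:,2]>a)&(P[:,2]<b)]
    if len(Q)>20: print(a,len(Q),least_squares(lambda c:np.hypot(*(Q[:,:2]-c).T)-r,P[:,:2].mean(0),loss='soft_l1').x.round(1))
T=P[P[:,2]>P[:,2].max()-6];print('tip',T[:,:2].mean(0).round(1),'tipmid',((T.max(0)+T.min(0))/2)[:2].round(1))
E
python3 w.py w1 21 10 54
```

```text
[601.1  93.  197.5]
1667 ext [ 44.  85. 259.] zmax 266.7
10.0 281 [600.9  94.8]
tip [611.2  47.8] tipmid [612.7  73.2]
```

View pics/w1.png

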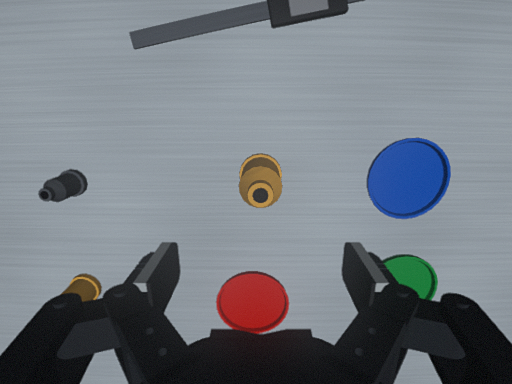

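The wrist view shows the large brass nozzle at (260,180), centred between the fingers at columns 160–350, which agrees with the fit. Descending.

play_rows:
  steps:
    - [[0, -0.02, 1, 0, 0, 0, 1], [0, 0, 1, 0, 0, 0, 1], [0, 0, 1, 0, 0, 0, 1], [0, 0, 0.6, 0, 0, 0, 1], [0, 0, 0.33, 0, 0, 0, 1]]

```text
time_s: 4.28
tool_pos: [599.9, 94.0, 38.1]
tool_rot: [1.0, -0.0, -0.001, 0.0]
force: [-0.0, 0.7, 0.1]
gripper_width: 85.3
finger_force: 0.0
```

play_rows:
  steps:
    - [[0, 0, 0, 0, 0, 0, 0.6], [0, 0, 0, 0, 0, 0, 0.45], [0, 0, 0, 0, 0, 0, 0.3], [0, 0, 0, 0, 0, 0, 0.2], [0, 0, 0, 0, 0, 0, 0.2]]

```text
time_s: 4.9
tool_pos: [602.5, 94.2, 41.2]
tool_rot: [1.0, -0.0, 0.002, -0.0]
force: [-1.1, -0.5, 6.2]
gripper_width: 40.9
finger_force: 61.6
```

play_rows:
  steps:
    - [[0, 0, 0, 0, 0, 0, 0], [0, 0, 0, 0, 0, 0, 0], [0, 0, 0, 0, 0, 0, 0], [0, 0, 0, 0, 0, 0, 0]]

```text
time_s: 5.4
tool_pos: [602.5, 94.2, 41.1]
tool_rot: [1.0, -0.0, 0.002, -0.0]
force: [-1.1, 0.1, 6.3]
gripper_width: 40.4
finger_force: 61.6
```

play_rows:
  steps:
    - [[0, 0, -0.3, 0, 0, 0, 0], [0, 0, -0.7, 0, 0, 0, 0], [0, 0.3, -0.2, 0, 0, 0, 0], [0, 0.7, 0, 0, 0, 0, 0], [0, 0.8, 0, 0, 0, 0, 0]]

```text
time_s: 6.02
tool_pos: [600.2, 21.0, 86.3]
tool_rot: [1.0, 0.0, -0.001, 0.0]
force: [1.1, 0.4, -2.8]
gripper_width: 40.6
finger_force: 61.3
```

play_rows:
  steps:
    - [[0, 0.8, 0, 0, 0, 0, 0], [-0.06, 0.8, 0, 0, 0, 0, 0], [0, 0.6, 0, 0, 0, 0, 0], [0, 0.29, 0, 0, 0, 0, 0], [0, 0, 0, 0, 0, 0, 0]]

```text
time_s: 6.65
tool_pos: [598.2, -78.1, 86.6]
tool_rot: [1.0, -0.001, -0.0, -0.0]
force: [0.7, 0.5, -3.9]
gripper_width: 40.5
finger_force: 61.4
```

```bash
python3 - <<'E'
from h import *
f=grab_frame('wrist');save('w2',f);f=grab_frame('side');save('s2',f)
print(readout.sense()['tool_pos'].round(1))
cv2.imwrite('pics/c2.png',np.hstack([cv2.imread('pics/w2.png')[:,60:460],cv2.imread('pics/s2.png')[40:424,100:500]][:2]))
E
```

```text
[598.4 -77.   86.8]Traceback (most recent call last):
  File "<stdin>", line 4, in <module>
    return _nx.concatenate(arrs, 1, dtype=dtype, casting=casting)
           ~~~~~~~~~~~~~~~^^^^^^^^^^^^^^^^^^^^^^^^^^^^^^^^^^^^^^^
ValueError: all the input array dimensions except for the concatenation axis must match exactly, but along dimension 0, the array at index 0 has size 384 and the array at index 1 has size 344
```

View pics/s2.png

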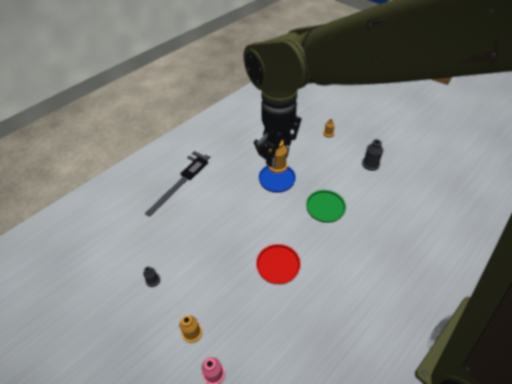

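The side view shows the large nozzle gripped upright at (280,155) above the blue dish. Lowering.

play_rows:
  steps:
    - [[0, 0, 0.4, 0, 0, 0, 0], [0, 0, 0.4, 0, 0, 0, 0], [0, 0, 0.15, 0, 0, 0, 0], [0, 0, 0, 0, 0, 0, 0], [0, 0, 0, 0, 0, 0, 0]]

```text
time_s: 7.38
tool_pos: [599.1, -77.5, 49.5]
tool_rot: [1.0, -0.0, 0.0, 0.0]
force: [-0.6, -0.3, -3.5]
gripper_width: 40.3
finger_force: 61.3
```

play_rows:
  steps:
    - [[0, 0, 0.03, 0, 0, 0, 0], [0, 0, 0.03, 0, 0, 0, 0], [0, 0, 0, 0, 0, 0, 0]]

```text
time_s: 7.75
tool_pos: [598.6, -77.5, 46.8]
tool_rot: [1.0, -0.0, 0.0, 0.0]
force: [-0.4, 0.4, -4.4]
gripper_width: 40.6
finger_force: 61.3
```

play_rows:
  steps:
    - [[0, 0, 0.03, 0, 0, 0, 0], [0, 0, 0, 0, 0, 0, 0]]

```text
time_s: 8.0
tool_pos: [598.5, -77.5, 45.4]
tool_rot: [1.0, -0.0, -0.0, -0.0]
force: [-0.0, -0.4, -4.0]
gripper_width: 40.5
finger_force: 61.3
```

play_rows:
  steps:
    - [[0, 0, 0.03, 0, 0, 0, 0], [0, 0, 0, 0, 0, 0, 0]]

```text
time_s: 8.25
tool_pos: [598.8, -77.5, 45.2]
tool_rot: [1.0, -0.0, -0.0, 0.0]
force: [-4.8, 0.6, 5.3]
gripper_width: 40.3
finger_force: 62.0
```

play_rows:
  steps:
    - [[0, 0, 0, 0, 0, 0, 0.5], [0, 0, 0, 0, 0, 0, 0.7], [0, 0, 0, 0, 0, 0, 1], [0, 0, 0, 0, 0, 0, 1], [0, 0, 0, 0, 0, 0, 1]]

```text
time_s: 8.88
tool_pos: [598.6, -77.5, 44.3]
tool_rot: [1.0, -0.0, 0.0, 0.0]
force: [-0.7, 0.8, -0.9]
gripper_width: 85.6
finger_force: 0.0
```

play_rows:
  steps:
    - [[0, 0, -0.5, 0, 0, 0, 1], [0, 0, -1, 0, 0, 0, 1], [0, 0, -1, 0, 0, 0, 1], [0, 0, -1, 0, 0, 0, 1], [0, 0, -0.5, 0, 0, 0, 1]]

```text
time_s: 9.5
tool_pos: [600.0, -77.8, 208.9]
tool_rot: [1.0, -0.0, 0.003, 0.001]
force: [-1.3, -0.1, 0.2]
gripper_width: 85.2
finger_force: 0.0
```

play_rows:
  steps:
    - [[-1, -0.5, 0, 0, 0, 0, 1], [-1, -1, 0, 0, 0, 0, 1], [-1, -1, 0, 0, 0, 0, 1], [-0.75, -1, 0, 0, 0, 0, 1], [0, -1, 0, 0, 0, 0, 1]]

```text
time_s: 10.12
tool_pos: [446.5, 103.5, 204.0]
tool_rot: [1.0, -0.0, -0.0, 0.0]
force: [0.9, 0.1, 0.9]
gripper_width: 85.7
finger_force: 0.0
```

```bash
cat > chk.py <<'E'
from h import *
import sys
from scipy.optimize import least_squares
x,y,r,lo,hi=map(float,sys.argv[1:6])
for cam in('top','side'):
    f=grab_frame(cam);save(cam+sys.argv[6],f);C=cloud(f)
    h=cv2.cvtColor(f['frame'],cv2.COLOR_RGB2HSV)
    m=(h[...,0]>8)&(h[...,0]<28)&(h[...,1]>90)&(np.hypot(C[...,0]-x,C[...,1]-y)<45)
    P=C[m]
    if len(P)<20: print(cam,'hidden');continue
    Q=P[(P[:,2]>lo)&(P[:,2]<hi)]
    c=least_squares(lambda c:np.hypot(*(Q[:,:2]-c).T)-r,P[:,:2].mean(0),loss='soft_l1').x
    print(cam,len(P),len(Q),c.round(1),'zmax',np.percentile(P[:,2],98).round(1))
print(readout.sense()['tool_pos'].round(1))
E
python3 chk.py 599 -77.5 21 14 58 3
```

```text
top 260 63 [598.1 -77.9] zmax 87.6
side hidden
[447.7 105.  204.4]
```

play_rows:
  steps:
    - [[0, -1, 0, 0, 0, 0, 1], [0, -1, 0, 0, 0, 0, 1], [0, -1, 0, 0, 0, 0, 1], [0, -1, 0, 0, 0, 0, 1], [0, -1, 0, 0, 0, 0, 1]]

```text
time_s: 10.85
tool_pos: [448.9, 303.1, 204.1]
tool_rot: [1.0, -0.0, -0.0, 0.0]
force: [0.9, 0.4, 0.4]
gripper_width: 85.5
finger_force: 0.0
```

play_rows:
  steps:
    - [[0, -0.5, 0, 0, 0, 0, 1], [0, 0, 0, 0, 0, 0, 1], [0, 0, 0, 0, 0, 0, 1]]

```text
time_s: 11.22
tool_pos: [448.8, 321.4, 204.1]
tool_rot: [1.0, -0.0, -0.0, 0.0]
force: [-0.4, -1.2, 0.2]
gripper_width: 85.5
finger_force: 0.0
```

```bash
python3 w.py w4 17 10 44; python3 chk.py 447.5 325 17 10 44 4
```

```text
[448.9 321.3 204.1]
1009 ext [ 35. 118. 269.] zmax 276.7
10.0 172 [447.3 326.9]
tip [461.3 313.8] tipmid [462.3 322.3]
top 91 32 [447.7 324.4] zmax 67.0
side 422 127 [447.5 325.6] zmax 65.2
[448.9 321.5 204.3]
```

View pics/w4.png

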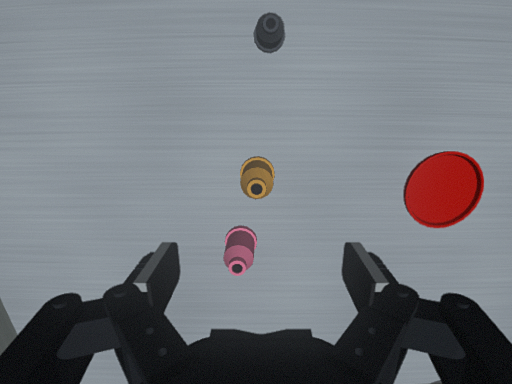

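The wrist view shows the medium brass nozzle at (257,178). Pink is at (240,250), 85 mm nearer the base and clear of the fingers. I'll correct by about (-1, +4) mm and descend.

play_rows:
  steps:
    - [[-0.03, -0.1, 1, 0, 0, 0, 1], [0, 0, 1, 0, 0, 0, 1], [0, 0, 1, 0, 0, 0, 1], [0, 0, 0.8, 0, 0, 0, 1], [0, 0, 0.38, 0, 0, 0, 1]]

```text
time_s: 12.0
tool_pos: [446.6, 325.3, 35.2]
tool_rot: [1.0, -0.001, -0.001, 0.001]
force: [-0.2, 0.9, 0.6]
gripper_width: 85.4
finger_force: 0.0
```

play_rows:
  steps:
    - [[0, 0, 0, 0, 0, 0, 0.6], [0, 0, 0, 0, 0, 0, 0.45], [0, 0, 0, 0, 0, 0, 0.3], [0, 0, 0, 0, 0, 0, 0.2], [0, 0, 0, 0, 0, 0, 0]]

```text
time_s: 12.62
tool_pos: [448.9, 327.3, 39.2]
tool_rot: [1.0, 0.0, 0.002, -0.001]
force: [-0.5, -1.5, 6.4]
gripper_width: 32.3
finger_force: 60.4
```

play_rows:
  steps:
    - [[0, 0, 0, 0, 0, 0, 0], [0, 0, 0, 0, 0, 0, 0], [0, 0, 0, 0, 0, 0, 0], [0, 0, 0, 0, 0, 0, 0]]

```text
time_s: 13.12
tool_pos: [448.9, 327.3, 39.2]
tool_rot: [1.0, 0.0, 0.002, -0.001]
force: [-0.1, -1.9, 7.1]
gripper_width: 32.2
finger_force: 60.4
```

play_rows:
  steps:
    - [[0, 0, -0.3, 0, 0, 0, 0], [0, 0, -0.8, 0, 0, 0, 0], [0, 0.4, -0.2, 0, 0, 0, 0], [0, 0.8, 0, 0, 0, 0, 0], [0, 0.9, 0, 0, 0, 0, 0]]

```text
time_s: 13.75
tool_pos: [446.6, 240.8, 88.4]
tool_rot: [1.0, 0.0, -0.001, 0.0]
force: [0.7, -0.4, -2.3]
gripper_width: 32.2
finger_force: 60.0
```

play_rows:
  steps:
    - [[0, 0.9, 0, 0, 0, 0, 0], [0, 0.9, 0, 0, 0, 0, 0], [0.1, 0.9, 0, 0, 0, 0, 0], [0, 0.9, 0, 0, 0, 0, 0], [0, 0.9, 0, 0, 0, 0, 0]]

```text
time_s: 14.38
tool_pos: [450.1, 60.7, 88.2]
tool_rot: [1.0, -0.0, -0.001, 0.0]
force: [0.1, 0.7, -2.0]
gripper_width: 32.4
finger_force: 60.0
```

play_rows:
  steps:
    - [[0, 0.9, 0, 0, 0, 0, 0], [0, 0.9, 0, 0, 0, 0, 0], [0, 0.9, 0, 0, 0, 0, 0], [0, 0.7, 0, 0, 0, 0, 0], [0, 0, 0, 0, 0, 0, 0]]

```text
time_s: 15.0
tool_pos: [450.2, -75.1, 88.4]
tool_rot: [1.0, -0.002, -0.001, -0.0]
force: [0.4, 0.8, -3.1]
gripper_width: 32.2
finger_force: 60.2
```

play_rows:
  steps:
    - [[0.03, 0.33, 0, 0, 0, 0, 0], [0, 0, 0.4, 0, 0, 0, 0], [0, 0, 0.4, 0, 0, 0, 0], [0, 0, 0.15, 0, 0, 0, 0], [0, 0, 0, 0, 0, 0, 0]]

```text
time_s: 15.62
tool_pos: [451.9, -86.1, 49.9]
tool_rot: [1.0, 0.0, -0.001, -0.0]
force: [0.2, 0.4, -2.3]
gripper_width: 32.3
finger_force: 60.2
```

```bash
python3 chk.py 451 -88.5 17 20 50 5
```

```text
top hidden
side 208 66 [452.  -84.9] zmax 99.1
[452.9 -86.5  51.2]
```

View pics/side5.png

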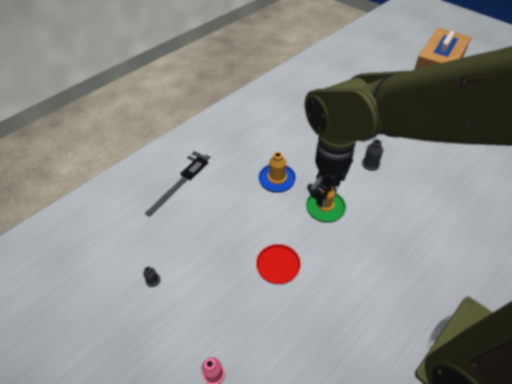

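The side view shows the large nozzle upright in the blue dish at (277,170) and the medium one held just above the green dish at (327,200). I'll shift by 2 mm and lower.

play_rows:
  steps:
    - [[-0.03, 0.05, 0.05, 0, 0, 0, 0], [0, 0, 0.05, 0, 0, 0, 0], [0, 0, 0, 0, 0, 0, 0]]

```text
time_s: 16.1
tool_pos: [451.4, -88.7, 47.1]
tool_rot: [1.0, -0.0, -0.0, -0.0]
force: [0.9, -0.0, -3.1]
gripper_width: 32.3
finger_force: 60.2
```

play_rows:
  steps:
    - [[0, 0, 0.03, 0, 0, 0, 0], [0, 0, 0.02, 0, 0, 0, 0], [0, 0, 0, 0, 0, 0, 0]]

```text
time_s: 16.48
tool_pos: [451.3, -88.6, 45.0]
tool_rot: [1.0, -0.0, -0.0, -0.0]
force: [0.2, 0.1, -2.6]
gripper_width: 32.4
finger_force: 60.2
```

play_rows:
  steps:
    - [[0, 0, 0.03, 0, 0, 0, 0], [0, 0, 0, 0, 0, 0, 0]]

```text
time_s: 16.73
tool_pos: [451.3, -88.7, 43.8]
tool_rot: [1.0, -0.0, -0.0, -0.0]
force: [0.1, -0.4, -2.2]
gripper_width: 32.1
finger_force: 60.2
```

play_rows:
  steps:
    - [[0, 0, 0.02, 0, 0, 0, 0], [0, 0, 0, 0, 0, 0, 0]]

```text
time_s: 16.98
tool_pos: [451.5, -88.7, 43.3]
tool_rot: [1.0, -0.0, 0.0, 0.0]
force: [-0.6, 0.6, -1.7]
gripper_width: 32.5
finger_force: 60.4
```

play_rows:
  steps:
    - [[0, 0, 0.02, 0, 0, 0, 0], [0, 0, 0, 0, 0, 0, 0]]

```text
time_s: 17.23
tool_pos: [451.6, -88.7, 43.2]
tool_rot: [1.0, -0.0, -0.0, -0.0]
force: [-4.2, 0.2, 6.5]
gripper_width: 32.1
finger_force: 61.2
```

play_rows:
  steps:
    - [[0, 0, 0, 0, 0, 0, 0.4], [0, 0, 0, 0, 0, 0, 0.6], [0, 0, 0, 0, 0, 0, 1], [0, 0, 0, 0, 0, 0, 1], [0, 0, 0, 0, 0, 0, 1]]

```text
time_s: 17.85
tool_pos: [451.4, -88.7, 42.3]
tool_rot: [1.0, -0.0, 0.0, 0.0]
force: [0.1, -0.1, 0.2]
gripper_width: 85.5
finger_force: 0.0
```

play_rows:
  steps:
    - [[0, 0, -0.5, 0, 0, 0, 1], [0, 0, -1, 0, 0, 0, 1], [0, 0, -1, 0, 0, 0, 1], [0, 0, -1, 0, 0, 0, 1], [0, 0, -0.5, 0, 0, 0, 1]]

```text
time_s: 18.48
tool_pos: [452.4, -89.0, 205.2]
tool_rot: [1.0, -0.0, 0.002, 0.001]
force: [0.2, 0.1, -0.1]
gripper_width: 85.3
finger_force: 0.0
```

play_rows:
  steps:
    - [[0.8, 1, 0, 0, 0, 0, 1], [0.8, 1, 0, 0, 0, 0, 1], [0.8, 1, 0, 0, 0, 0, 1], [0.8, 1, 0, 0, 0, 0, 1], [0.66, 1, 0, 0, 0, 0, 1]]

```text
time_s: 19.1
tool_pos: [606.8, -290.0, 201.9]
tool_rot: [1.0, -0.0, -0.0, -0.0]
force: [0.0, -0.0, -0.1]
gripper_width: 84.9
finger_force: 0.0
```

```bash
python3 chk.py 451.5 -88.5 17 14 48 6;python3 w.py w6 13 10 34
```

```text
top 177 30 [450.5 -89. ] zmax 71.8
side 322 118 [450.7 -88.9] zmax 69.1
[ 607.1 -292.1  201.3]
[ 606.2 -290.2  201.2]
594 ext [ 31. 115. 266.] zmax 273.1
10.0 94 [ 606.1 -300.1]
tip [ 625.2 -269.2] tipmid [ 625.2 -269.2]
```

play_rows:
  steps:
    - [[0, 0.29, 0.5, 0, 0, 0, 1], [0, 0, 1, 0, 0, 0, 1], [0, 0, 0, 0, 0, 0, 1], [0, 0, 0, 0, 0, 0, 1]]

```text
time_s: 19.75
tool_pos: [605.6, -300.0, 142.8]
tool_rot: [1.0, 0.0, 0.0, 0.0]
force: [-1.0, 0.5, 0.3]
gripper_width: 85.5
finger_force: 0.0
```

```bash
python3 w.py w7 13 10 34;python3 chk.py 606 -302 13 10 34 7
```

```text
[ 606.3 -300.3  143.9]
919 ext [ 28.  75. 199.] zmax 205.8
10.0 171 [ 606.  -300.3]
tip [ 613.4 -358.5] tipmid [ 613.4 -358.5]
top hidden
side 132 60 [ 606.2 -302.4] zmax 49.8
[ 606.7 -300.6  144.6]
```

View pics/w7.png

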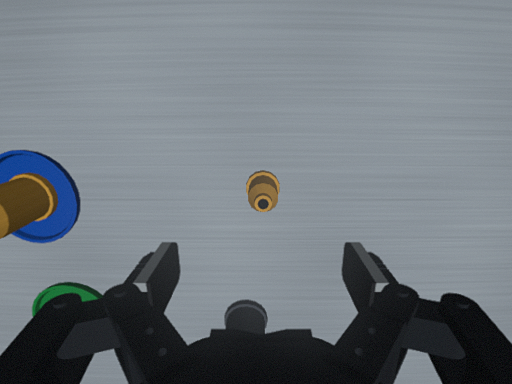

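The wrist view shows the small brass nozzle at (263,190), midway between the fingers. Steel large is at (246,318), well behind. Descending.

play_rows:
  steps:
    - [[0, 0.03, 1, 0, 0, 0, 1], [0, 0, 1, 0, 0, 0, 1], [0, 0, 0.45, 0, 0, 0, 1], [0, 0, 0.2, 0, 0, 0, 1], [0, 0, 0, 0, 0, 0, 1]]

```text
time_s: 20.52
tool_pos: [606.4, -301.9, 37.3]
tool_rot: [1.0, -0.0, 0.001, 0.0]
force: [0.4, -0.2, -0.2]
gripper_width: 85.3
finger_force: 0.0
```

play_rows:
  steps:
    - [[0, 0, 0, 0, 0, 0, 0.6], [0, 0, 0, 0, 0, 0, 0.45], [0, 0, 0, 0, 0, 0, 0.3], [0, 0, 0, 0, 0, 0, 0.2], [0, 0, 0, 0, 0, 0, 0.1]]

```text
time_s: 21.15
tool_pos: [606.3, -301.8, 37.2]
tool_rot: [1.0, -0.0, 0.001, 0.0]
force: [-0.3, -0.2, 3.6]
gripper_width: 23.7
finger_force: 59.4
```

play_rows:
  steps:
    - [[0, 0, 0, 0, 0, 0, 0], [0, 0, 0, 0, 0, 0, 0], [0, 0, 0, 0, 0, 0, 0], [0, 0, 0, 0, 0, 0, 0]]

```text
time_s: 21.65
tool_pos: [606.3, -301.8, 37.2]
tool_rot: [1.0, -0.0, 0.001, 0.0]
force: [-0.7, 0.4, 5.3]
gripper_width: 23.7
finger_force: 59.4
```

play_rows:
  steps:
    - [[0, 0, -0.3, 0, 0, 0, 0], [0, 0, -0.7, 0, 0, 0, 0], [0, 0, -0.9, 0, 0, 0, 0], [0, 0, -0.9, 0, 0, 0, 0], [0, -0.3, -0.2, 0, 0, 0, 0]]

```text
time_s: 22.28
tool_pos: [606.9, -290.3, 159.4]
tool_rot: [1.0, -0.001, 0.002, 0.001]
force: [-0.8, 0.1, -1.5]
gripper_width: 24.1
finger_force: 58.9
```

play_rows:
  steps:
    - [[-0.4, -0.8, 0, 0, 0, 0, 0], [-0.4, -0.9, 0, 0, 0, 0, 0], [-0.4, -0.9, 0, 0, 0, 0, 0], [-0.4, -0.9, 0, 0, 0, 0, 0], [-0.4, -0.9, 0, 0, 0, 0, 0]]

```text
time_s: 22.9
tool_pos: [523.7, -111.3, 154.1]
tool_rot: [1.0, -0.0, -0.002, -0.001]
force: [-1.1, 0.3, -1.8]
gripper_width: 24.0
finger_force: 59.0
```

play_rows:
  steps:
    - [[-0.4, -0.9, 0, 0, 0, 0, 0], [-0.4, -0.9, 0, 0, 0, 0, 0], [-0.4, -0.9, 0, 0, 0, 0, 0], [-0.4, -0.9, 0, 0, 0, 0, 0], [-0.4, -0.9, 0, 0, 0, 0, 0]]

```text
time_s: 23.52
tool_pos: [443.6, 68.1, 154.3]
tool_rot: [1.0, -0.0, -0.002, -0.0]
force: [0.6, -0.9, -1.4]
gripper_width: 24.1
finger_force: 59.0
```

play_rows:
  steps:
    - [[-0.4, -0.8, 0, 0, 0, 0, 0], [0, -0.2, 0, 0, 0, 0, 0], [0, 0, 0.8, 0, 0, 0, 0], [0, 0, 0.8, 0, 0, 0, 0], [0, 0, 0, 0, 0, 0, 0]]

```text
time_s: 24.15
tool_pos: [426.9, 106.0, 88.7]
tool_rot: [1.0, -0.0, -0.004, 0.001]
force: [0.5, -0.7, -1.5]
gripper_width: 24.0
finger_force: 59.1
```

play_rows:
  steps:
    - [[0.05, 0.08, 0, 0, 0, 0, 0], [0, 0, 0.4, 0, 0, 0, 0], [0, 0, 0.4, 0, 0, 0, 0], [0, 0, 0.15, 0, 0, 0, 0], [0, 0, 0, 0, 0, 0, 0]]

```text
time_s: 24.78
tool_pos: [431.2, 103.3, 53.4]
tool_rot: [1.0, -0.0, -0.001, 0.0]
force: [0.4, 0.2, -1.5]
gripper_width: 23.8
finger_force: 59.1
```

```bash
python3 chk.py 430 103 13 20 41 8
```

```text
top hidden
side 147 54 [431.2 104. ] zmax 100.4
[432.  103.4  54.5]
```

View pics/side8.png

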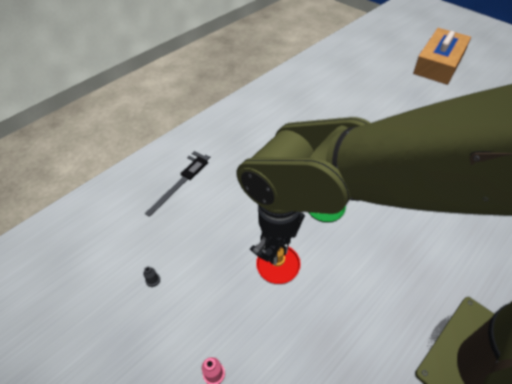

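The small nozzle is held above the middle of the red dish at (280,258). Lowering.

play_rows:
  steps:
    - [[-0.03, 0, 0.1, 0, 0, 0, 0], [0, 0, 0.1, 0, 0, 0, 0], [0, 0, 0, 0, 0, 0, 0]]

```text
time_s: 25.25
tool_pos: [430.3, 103.3, 45.9]
tool_rot: [1.0, -0.0, -0.0, 0.0]
force: [-0.4, 0.1, -0.7]
gripper_width: 24.0
finger_force: 59.1
```

play_rows:
  steps:
    - [[0, 0, 0.03, 0, 0, 0, 0], [0, 0, 0, 0, 0, 0, 0]]

```text
time_s: 25.5
tool_pos: [430.7, 103.3, 45.1]
tool_rot: [1.0, -0.0, -0.0, -0.0]
force: [1.0, 0.0, -1.7]
gripper_width: 23.7
finger_force: 59.1
```

play_rows:
  steps:
    - [[0, 0, 0.03, 0, 0, 0, 0], [0, 0, 0.03, 0, 0, 0, 0], [0, 0, 0, 0, 0, 0, 0]]

```text
time_s: 25.88
tool_pos: [430.5, 103.3, 42.6]
tool_rot: [1.0, -0.0, -0.0, 0.0]
force: [0.5, -0.4, -1.9]
gripper_width: 24.0
finger_force: 59.1
```

play_rows:
  steps:
    - [[0, 0, 0.02, 0, 0, 0, 0], [0, 0, 0, 0, 0, 0, 0]]

```text
time_s: 26.12
tool_pos: [430.6, 103.3, 41.9]
tool_rot: [1.0, -0.0, -0.0, 0.0]
force: [-0.1, 0.1, -1.6]
gripper_width: 23.7
finger_force: 59.1
```

play_rows:
  steps:
    - [[0, 0, 0.02, 0, 0, 0, 0], [0, 0, 0, 0, 0, 0, 0]]

```text
time_s: 26.38
tool_pos: [430.7, 103.3, 41.1]
tool_rot: [1.0, -0.0, 0.0, 0.0]
force: [-0.2, -0.8, -1.3]
gripper_width: 24.0
finger_force: 59.2
```

play_rows:
  steps:
    - [[0, 0, 0.02, 0, 0, 0, 0], [0, 0, 0, 0, 0, 0, 0]]

```text
time_s: 26.62
tool_pos: [430.8, 103.4, 41.1]
tool_rot: [1.0, -0.0, -0.0, 0.0]
force: [-3.9, -0.0, 6.7]
gripper_width: 24.1
finger_force: 60.0
```

play_rows:
  steps:
    - [[0, 0, 0, 0, 0, 0, 0.3], [0, 0, 0, 0, 0, 0, 0.6], [0, 0, 0, 0, 0, 0, 1], [0, 0, 0, 0, 0, 0, 1], [0, 0, 0, 0, 0, 0, 1]]

```text
time_s: 27.25
tool_pos: [430.6, 103.3, 40.3]
tool_rot: [1.0, -0.0, -0.0, -0.0]
force: [0.4, 0.4, -0.5]
gripper_width: 85.4
finger_force: 0.0
```

play_rows:
  steps:
    - [[0, 0, -0.5, 0, 0, 0, 1], [0, 0, -1, 0, 0, 0, 1], [0, 0, -1, 0, 0, 0, 1], [0, 0, -1, 0, 0, 0, 1], [0, 0, -0.5, 0, 0, 0, 1]]

```text
time_s: 27.88
tool_pos: [431.7, 103.5, 203.2]
tool_rot: [1.0, -0.0, 0.002, -0.0]
force: [-0.4, 0.2, -0.2]
gripper_width: 85.5
finger_force: 0.0
```

play_rows:
  steps:
    - [[0, -1, 0, 0, 0, 0, 1], [0, -1, 0, 0, 0, 0, 1], [0, -1, 0, 0, 0, 0, 1], [0, -1, 0, 0, 0, 0, 1], [0, 0, 0, 0, 0, 0, 1]]

```text
time_s: 28.5
tool_pos: [430.4, 265.2, 200.2]
tool_rot: [1.0, 0.002, -0.0, -0.0]
force: [-0.7, -0.9, 0.5]
gripper_width: 85.5
finger_force: 0.0
```

```bash
python3 chk.py 430 103 13 14 38 9;python3 chk.py 451 -88 17 14 48 9;python3 chk.py 599 -77 21 14 58 9
python3 -c "
from h import *
s=readout.sense();print(s['joint_vel'].round(3),s['force'],s['gripper_width'])"
```

```text
top 123 18 [431. 103.] zmax 56.4
side 256 74 [431.3 103.6] zmax 54.4
[430.5 263.3 200. ]
top 176 26 [450.8 -89.2] zmax 71.3
side 123 76 [450.8 -88.6] zmax 33.5
[430.6 262.6 200.1]
top 264 65 [597.9 -77.8] zmax 86.4
side hidden
[430.8 262.5 200.3]
[ 0.001 -0.    -0.002  0.001  0.001  0.002] [-0.84413788  0.22995075 -0.28389806] 85.71948659739591
```

View pics/top9.png

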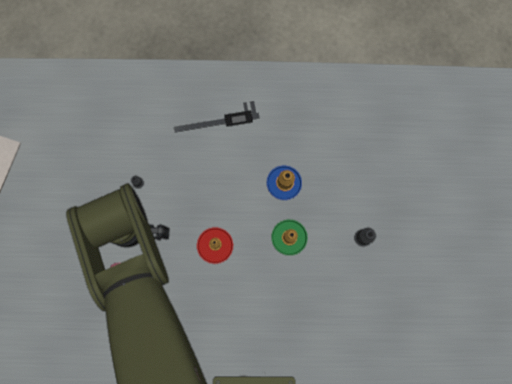

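All three nozzles stand in the middle of their dishes: blue (285,181), green (290,237) and red (215,244). The steel nozzles are at (137,182) and (366,236) and the caliper is at (238,118), all unmoved.

```bash
python3 -c "
from workcell import job
print(job.sign_off())"
```

```text
the job is handed in; nothing more can be done
None
```

The large, medium and small brass nozzles stand upright and released in the blue, green and red dishes, each measured within about 2 mm of centre. In the last picture the steel nozzles and caliper looked unmoved, and the job is handed in with no verdict returned.

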